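# Move the rigid tube to the other push-in coupling

### The arm

A 7-joint arm with a two-finger parallel gripper is mounted at the origin on the work surface; the furniture and walls round the work are solid. World frame = base frame: x ahead of the robot, y to its left, z up, the work surface at z = 0. Lengths are in mm, angles in rad, forces in N, time in s.
With the tool pointing down it reaches from about 350 to 900 mm from the base axis. Payload 19.9 kg.
Tool frame: the origin (TCP) lies between the finger pads; the fingertips stand 14 mm ahead of it and the grasp point (between the pads) lies 5 mm behind it; z points along the fingers, y is the line along which they close (so a half turn about z gives the same grasp; the last joint's range is limited). The gripper opens to 94 mm and grips with 3 to 60 N. Pads are 16 mm wide; open, the fingers measure 119 mm over their backs; the gripper's body (75 mm by 177 mm) begins 78 mm behind the grasp point.
Start: joints at [-1.312, 0.417, -0.01, 1.614, 0.005, 1.111, -0.053], TCP at [184.57, 597.105, 219.425] pointing down, gripper open.
Joint ranges: [-2.81, 2.81], [-0.39, 2.02], [-1.27, 1.25], [0.06, 2.57], [-1.19, 4.33], [0.19, 2], [-2.82, 2.82]. Speed limits (rad/s): [1.89, 1.89, 2.39, 2.39, 3.01, 3.01, 3.01].

### API

Orientations are given as a rotation vector (axis times angle).
In Python, from workcell import robot gives the robot as it stands.
- The arm moves only by the shell command python3 -m handwheel 'ROWS' [FORCE]. ROWS is a JSON object of lists of equal length, an entry for each row: "twist": the turn, a rotation vector about the tool's x, y, z in rad, a list of three; "travel": the shift along the tool's x, y, z in units of 25 mm (1.0 is 25 mm), a list of three; "gripper": the gripper's target within -1 to 1 (shut at 1, half-way at 0, fully open at -1). In form: {"twist": [[wx, wy, wz], ...], "travel": [[tx, ty, tz], ...], "gripper": [gripper, ...]}. A call has exactly 10 rows; each row shifts and turns the commanded pose from where the row before left it, along the tool's axes as they then stand; what a row does not reach is not made up. A row lasts 1/12 s, in which the tool goes at most 41.7 mm and 7.16 degrees, less where a joint would pass 70% of its speed; a pose out of reach is approached as far as the arm can. A call is refused whole if a number of a shift passes 1 or a number of a turn 0.125, either way. A call with a gripper value outside its range is refused whole. The fingers move at their own pace and stop on an object; FORCE is the grip in N (left out, the last holds). Time passes only in rows, so rows that do not move let the fingers close, or fill a call up. It gives the time, the measured TCP pose, the force, the opening and the grip force at its end, in the units of the state.
- robot.observe(): the state, without advancing time (a new reading comes with each control period).
- robot.capture(name): name is "scene" or "top"; returns the picture (480x640x3 uint8, red, green, blue); there is no depth.
- robot.get_calibration(name): a dict with "mtx" (3x3 intrinsics, pixels), "R" (3x3) and "t" (3): a world point X has camera coordinates R X + t. Camera axes: x right, y down, z forward; pixel columns grow to the right and rows downward; lengths in mm; the calibration is good to about 2 mm. A picture is of the moment at which its call begins. get_calibration takes no time and is no camera call.
- robot.job_done(): hands the job in; it is judged then, once.
The state is a dict: "time_s": time; "joint_positions": joint angles; "dq": joint speeds; "effort": joint torques, N m; "tool_pos": TCP position; "tool_rot": TCP orientation; "force": force on the tool from outside, world axes, zero at the start; "wrist_torque": the same for the moment, N m; "opening": finger opening in mm; "finger_force": force on a finger pad.
Only numpy, scipy, OpenCV 4.12 (cv2) and the standard library are available. Lean on these libraries where they do the work, as an engineer would, in place of code of your own. Each camera call takes 0.05 s, during which the arm holds its last target. There are 200 camera calls.

### The job

One of the two push-in couplings on the bench holds a short rigid steel tube. Push that coupling's release collar fully in so that it lets the tube go, withdraw the tube without wrenching it against the grip, and push it, grooved tapered end first, into the empty coupling past its grip until it stays fully home with that collar back out. Let go of it and leave the other things on the bench where they stand.

Things in the scene. Friction and masses are not known exactly. Their poses are not given: they have to be found in the camera images.
- coupling_a: Push-in coupling that holds the tube at the start (left or right one). Fixed. Origin: centre of the release collar's top face with the collar out, about 86 mm above the bench; z points out along the bore, leaning 35 degrees from upright toward the robot's side; y level; x up and away. The collar is a flat grey ring round the bore, 40 mm outside, 15 mm hole, 4 mm thick. 
- stand_a: Fixed dark steel stand of coupling_a; base 100 x 90 x 8 mm; turned about the vertical by up to 0.35 rad. Origin: centre of its underside, z up. On it, below the collar along the bore: 6 mm gap, round aluminium boss of 34 mm diameter, and from 30 to 54 mm a 50 mm square block. When its collar is fully in, a spring raises the tube 10 mm; it then stays loose, even with the collar out again, and draws out along z.
- coupling_b: Push-in coupling that is empty at the start. Fixed. Origin: centre of the release collar's top face with the collar out, about 86 mm above the bench; z points out along the bore, leaning 35 degrees from upright toward the robot's side; y level; x up and away. The collar is a flat grey ring round the bore, 40 mm outside, 15 mm hole, 4 mm thick. Fully home, the tube's tip is 40 mm below the origin, 40 mm stands out.
- stand_b: Fixed dark steel stand of coupling_b; base 100 x 90 x 8 mm; turned about the vertical by up to 0.35 rad. Origin: centre of its underside, z up. On it, below the collar along the bore: 6 mm gap, round aluminium boss of 34 mm diameter, and from 30 to 54 mm a 50 mm square block. Bore 13 mm, two-jaw grip 24 to 28 mm down, ejector spring.
- collar_a (a joint): Travel of the release collar of coupling_a in m: 0 out, 0.005 fully in. It is pushed in along -z of the coupling; sprung: 3 N to start, 8 N fully in, comes out again by itself.
- collar_b (a joint): Travel of the release collar of coupling_b in m, as collar_a. Spreading the grip with the tube draws it in by up to 3 mm, then it snaps out. Pushing the tube home takes 5 to 15 N in all; 2 mm past home is possible; a tube let go before the grip snaps into its groove is pushed out about 10 mm.
- tube_mid (a point): Middle of the rigid steel tube, 12 mm in diameter and 80 mm long, 40 to 85 g. z points along it from the nose to the plain end, 40 mm each way. From the nose tip: taper from 6 to 12 mm diameter over 8 mm, plain to 11.7 mm, groove of 8 mm diameter to 18 mm, then plain 12 mm to the end. At the start the middle lies at the origin of coupling_a.
- tube_tip (a point): Centre of the nose tip of the same tube, axes as tube_mid.
- instrument_corner (a point): Foot of the nearest right-hand corner of the big grey instrument cabinet, 0.43 m tall and fixed, that fills the bench to the left (+y) of the couplings: keep arm and gripper clear of it when coming from the left. To the right, nearer the robot, stand a monitor and a blue file box: keep the wrist clear of them too.
- spanner_foot (a point): Open-ended steel spanner lying flat, 144 x 24 x 8 mm; bystander. The point is the centre of its underside.
- fitting_foot (a point): Small tan finger-tight fitting, 12 mm across, 22 mm high; bystander. The point is the centre of its underside.
- vial_foot (a point): Small capped vial, 12 mm across, 34 mm high; bystander. The point is the centre of its underside.
- timer_foot (a point): White bench timer, 64 x 64 x 18 mm; bystander. The point is the centre of its underside.
- beaker_foot (a point): Glass beaker, 55 mm across, 70 mm high; bystander. The point is the centre of its underside.

How it is judged:
By the outcome, as a careful person would: the job done as asked, in the order asked, and still so for the second after the job is handed in, with the robot touching nothing.
It also fails if it takes over 48 s, if anything falls off the work surface, if the arm or the gripper's body presses on something with over 40 N, if the wrist force passes 120 N, or if a joint passes its speed limit or range.

## Working session

There is one attempt and no reset: what is moved stays moved. The work goes in short steps, Python scripts to look and compute and a shell command to move; the robot and the scene stay as the last step left them, time stands still between calls to the robot, and variables do not carry over. Pictures are saved under pics/ and viewed, at most 10 in all, crops included, and the job is handed in when it is done.

```bash
ls; mkdir -p pics; cat > h.py <<'E'
import numpy as np,cv2
from workcell import robot
from scipy.spatial.transform import Rotation as R
E
python3 - <<'E'
from h import *
for n in("scene","top"):
    im=robot.capture(n); cv2.imwrite(f"pics/{n}0.png",im[:,:,::-1]); c=robot.get_calibration(n)
    print(n,np.round(c["mtx"],1).tolist(),np.round(c["R"],4).tolist(),np.round(c["t"],1).tolist(), np.round(-np.array(c["R"]).T@c["t"],0))
s=robot.observe();print(s)
E
```

```text
pics
scene [[604.8, 0.0, 321.4], [0.0, 604.8, 249.9], [0.0, 0.0, 1.0]] [[0.4693, -0.883, 0.0053], [-0.609, -0.328, -0.7222], [0.6394, 0.3357, -0.6917]] [-302.9, 460.0, 713.4] [ -34. -356.  827.]
top [[512.4, 0.0, 317.7], [0.0, 512.4, 244.6], [0.0, 0.0, 1.0]] [[-0.0103, -0.9999, -0.0058], [-0.994, 0.0109, -0.1086], [0.1086, 0.0047, -0.9941]] [5.8, 653.3, 899.4] [552.  -6. 965.]
{'time_s': 0.1, 'joint_positions': array([-1.31252665,  0.4178991 , -0.01029575,  1.61409044,  0.00469338,
        1.11069938, -0.053013  ]), 'dq': array([ 0.000574  , -0.00081805, -0.00045841, -0.00270251,  0.00052722,
        0.00167315,  0.00075613]), 'effort': array([ 1.56008020e-03, -8.52585411e+01,  6.40617739e-01, -4.26699471e+01,
       -4.87620186e-02,  1.62702223e-02,  5.84041436e-05]), 'tool_pos': array([184.48142835, 596.82472983, 218.90724104]), 'tool_rot': array([-4.69126936e-01, -3.10628786e+00,  1.68012381e-03]), 'force': array([-0.3693033 , -0.66957272, -0.12018751]), 'wrist_torque': array([-0.03978479, -0.01757425,  0.02565263]), 'finger_force': 0.0, 'opening': 94.3731825364337}
```

View pics/scene0.png

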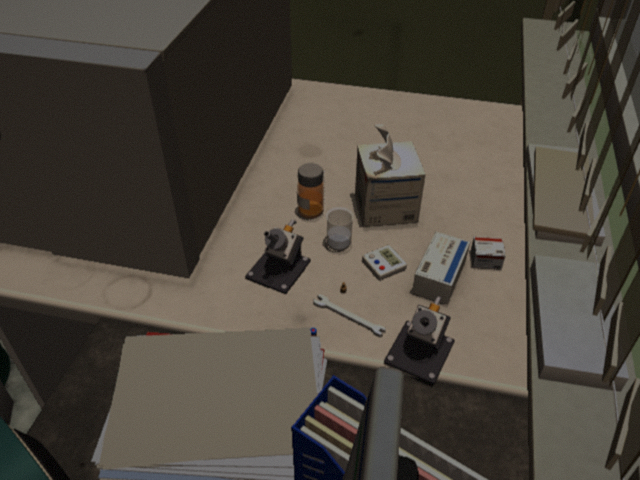

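View pics/top0.png

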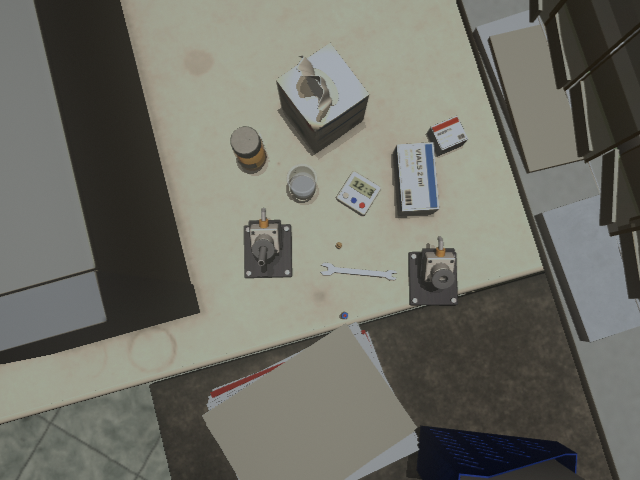

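The left coupling (top view about 263,250) holds the tube, and the right one (about 440,278) is empty. I'll zoom in on both.

```bash
python3 - <<'E'
from h import *
t=cv2.imread("pics/top0.png");s=cv2.imread("pics/scene0.png")
def cr(im,x,y,w,h): 
    return cv2.resize(cv2.convertScaleAbs(im[y:y+h,x:x+w],alpha=1.6),(400,300),interpolation=cv2.INTER_CUBIC)
a=np.vstack([np.hstack([cr(t,228,205,80,60+20)[:300],cr(t,400,225,80,80)]),np.hstack([cr(s,240,215,80,80),cr(s,380,295,80,90)])])
cv2.imwrite("pics/crop.png",a)
E
```

```text
(no output)
```

View pics/crop.png

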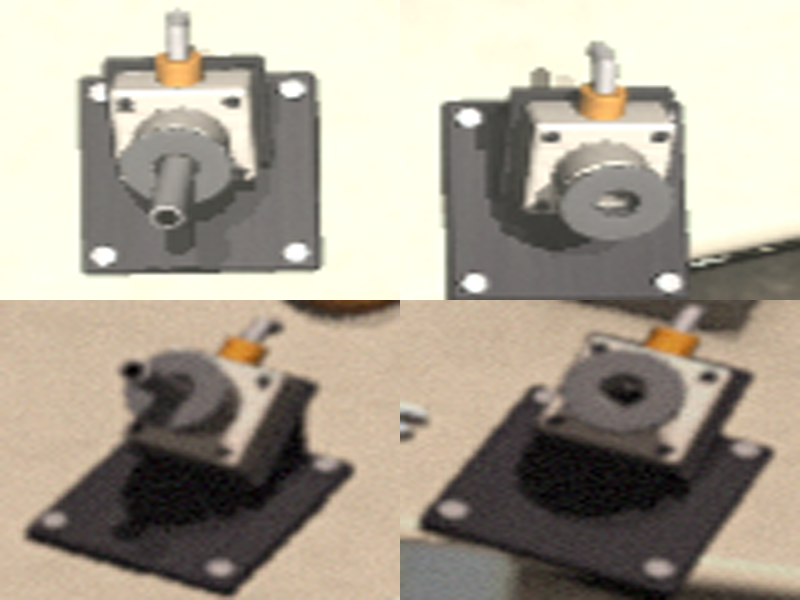

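Coupling A (with tube): collar centre at about top (263,249.5) and scene (277,239), tube end at top (261.4,262.3) and scene (266.4,233.7). Coupling B (empty): collar centre at about top (443,278.3) and scene (424.4,321.4). Next I'll triangulate these.

```bash
cat >> h.py <<'E'
C={n:{k:np.array(v) for k,v in robot.get_calibration(n).items()} for n in("scene","top")}
def ray(n,p):
    c=C[n];d=c["R"].T@np.linalg.solve(c["mtx"],[p[0],p[1],1]);return -c["R"].T@c["t"],d/np.linalg.norm(d)
def plane(n,p,z):
    o,d=ray(n,p);return o+d*(z-o[2])/d[2]
def tri(pt,ps):
    A=np.zeros((3,3));b=np.zeros(3);L=[ray("top",pt),ray("scene",ps)]
    for o,d in L:
        M=np.eye(3)-np.outer(d,d);A+=M;b+=M@o
    X=np.linalg.solve(A,b);return X,[round(float(np.linalg.norm(np.cross(X-o,d))),1) for o,d in L]
def proj(n,X):
    c=C[n];v=c["mtx"]@(c["R"]@X+c["t"]);return v[:2]/v[2]
E
python3 - <<'E'
from h import *
np.set_printoptions(precision=1,suppress=True)
print("A",*tri((263,249.5),(277,239)));print("Aend",*tri((261.4,262.3),(266.4,233.7)))
print("B",*tri((443,278.3),(424.4,321.4)))
T=lambda x,y:(228+x/5,205+y/3.75)
T2=lambda x,y:(400+(x-400)/5,225+y/3.75)
S=lambda x,y:(240+x/5,215+(y-300)/3.75)
S2=lambda x,y:(380+(x-400)/5,295+(y-300)/3.333)
print("stand A top",[plane("top",T(*p),8) for p in((97,92),(291,88),(296,252),(103,256))])
print("stand B top",[plane("top",T2(*p),8) for p in((468,117),(669,282),(475,282))])
print("A scene",[plane("scene",S(*p),8) for p in((327,464),(220,567),(55,520))])
print("B scene",[plane("scene",S2(*p),8) for p in((747,449),(659,567),(453,510))])
print("panel",*tri((350,328),(312,330)),*tri((204,415),(102,462)),*tri((417,432),(322,360)))
print("blue",*tri((418,427),(335,379)),*tri((560,440),(390,408)))
print("cab corner",plane("scene",(190,277),0),plane("top",(198,314),0))
print("spanner",plane("top",(358,271),4),"fit",plane("top",(338,245),11),plane("scene",(344,288),11), "vial",plane("top",(344,315),17),plane("scene",(313,332),17))
E
```

```text
A [641.7  91.8  81.7] [1.9, 1.9]
Aend [615.6  93.  115. ] [0.7, 0.7]
B [ 587.4 -215.8   82.8] [0.3, 0.3]
stand A top [array([686.3, 131.3,   8. ]), array([687.5,  58. ,   8. ]), array([605. ,  56.5,   8. ]), array([603.7, 128.6,   8. ])]
stand B top [array([ 632.4, -180.4,    8. ]), array([ 549.8, -252.3,    8. ]), array([ 550.5, -180.5,    8. ])]
A scene [array([687.3,  57.1,   8. ]), array([605.6,  56.8,   8. ]), array([603.9, 127.7,   8. ])]
B scene [array([ 632.1, -253.3,    8. ]), array([ 550.3, -252.2,    8. ]), array([ 549.9, -180.3,    8. ])]
panel [503.9 -56.9  59.1] [0.8, 0.8] [ 275.7  284.9 -306.5] [7.1, 7.1] [ 364.6 -144.8  204.5] [3.7, 3.7]
blue [ 365.8 -157.4  170.1] [8.9, 8.9] [ 342.3 -288.6  252.3] [39.8, 39.8]
cab corner [548.3 228.9   0. ] [529.  224.1   0. ]
spanner [606.  -76.1   4. ] fit [654.7 -39.1  11. ] [651.4 -43.7  11. ] vial [524.9 -48.   17. ] [530.8 -44.8  17. ]
```

```bash
cat >> h.py <<'E'
s35,c35=np.sin(np.radians(35)),np.cos(np.radians(35))
def frame(yaw):
    Rz=R.from_euler('z',yaw).as_matrix();return Rz@np.array([[-c35,0,s35],[0,1,0],[-s35,0,-c35]])
def plan(pos,M):
    s=robot.observe();Rc=R.from_rotvec(s["tool_rot"]).as_matrix()
    print("pos",s["tool_pos"].round(1),"tool travel units",(Rc.T@(pos-s["tool_pos"])/25).round(3),"twist",R.from_matrix(Rc.T@M).as_rotvec().round(4),"travel after twist",(M.T@(pos-s["tool_pos"])/25).round(3),"F",s["force"].round(1),"open",round(s["opening"],1))
E
python3 - <<'E'
from h import *
np.set_printoptions(precision=1,suppress=True)
# ring ellipses
for n,bx,f in(("top",(443,278),"top0"),("scene",(424,321),"scene0"),("top",(263,249),"top0"),("scene",(277,239),"scene0")):
    im=cv2.imread(f"pics/{f}.png").astype(int);g=im.mean(2);sat=im.max(2)-im.min(2)
    x,y=bx
    print(n,bx);print(g[y-15:y+16,x-16:x+17].astype(int) if n=="scene" and 0 else "")
    v=[]
    ref=np.median(g[y-12:y+13,x-12:x+13]); 
    best=None
    for lo in range(70,140,5):
        m=((g>lo-14)&(g<lo+14)&(sat<22)).astype(np.uint8);mm=np.zeros_like(m);mm[y-20:y+21,x-20:x+21]=m[y-20:y+21,x-20:x+21]
        cs,_=cv2.findContours(mm,cv2.RETR_EXTERNAL,cv2.CHAIN_APPROX_NONE)
        c=max(cs,key=cv2.contourArea,default=None)
        if c is not None and len(c)>15: e=cv2.fitEllipse(c);print(lo,cv2.contourArea(c),np.round(e[0],1),np.round(e[1],1),round(e[2]))
for O in((642,93,86),(587,-216,86),(642,93,82),(587,-216,82)):
    print(O,proj("top",np.array(O)),proj("scene",np.array(O)))
plan(np.array([450,93,330]),frame(0.018))
E
```

```text
top (443, 278)

70 347.5 [440.3 279.3] [36.1 42.7] 6
75 614.0 [442.8 282.5] [30.8 42.2] 32
80 597.0 [442. 281.] [28.8 42. ] 39
85 350.0 [442.5 277.6] [20.5 24.8] 126
90 335.0 [442.4 276.9] [21.  24.3] 141
95 314.0 [443.4 277.9] [18.8 22.5] 46
100 343.0 [442.6 275.3] [20.4 24.4] 155
105 76.0 [442.4 268.2] [ 9.1 19.4] 102
110 55.0 [442.8 267.5] [ 8.  16.1] 117
115 51.0 [440.6 266.4] [ 7.9 13.4] 84
120 35.5 [441.3 265.2] [ 5.7 11.8] 98
125 24.0 [440.4 265.5] [ 6.5 13.2] 86
130 1.0 [427.  189.8] [  1.2 246. ] 180
135 4.5 [429.3 251.8] [10.5 28.3] 4
scene (424, 321)

70 449.5 [422.4 321.6] [24.5 28. ] 84
75 430.0 [423.7 323.7] [25.5 29.7] 151
80 386.0 [422.9 320.9] [21.3 28.7] 86
85 27.0 [425.9 318.3] [15.9 27.7] 141
90 40.5 [419.1 299.4] [15.8 18.7] 0
95 26.5 [426.8 318.1] [15.  29.2] 139
100 20.0 [427.9 311.7] [ 4.4 19.5] 124
105 18.0 [442.  314.7] [15.6 18.3] 155
110 39.5 [444.3 315.1] [17.6 19.9] 156
115 69.5 [434.3 322.4] [14.1 20.9] 177
120 62.0 [434.1 322.6] [14.  20.1] 0
125 50.0 [433.  322.9] [15.6 20.6] 3
130 43.5 [434.1 323.1] [12.8 20.1] 2
135 34.0 [422.6 325.8] [28.9 36.3] 54
[... 564 characters left out ...]
122
75 113.0 [276.4 237.3] [16.7 18.3] 83
80 54.5 [276.3 234.6] [10.8 20.1] 104
85 6.5 [281.5 249.8] [18.2 44.1] 165
90 4.0 [281.  228.1] [ 4.4 10.4] 123
95 4.0 [282.9 231.8] [1.9 8.4] 144
100 8.5 [291.7 221.9] [3.4 8. ] 71
110 10.0 [292.  234.8] [3.6 7.2] 112
115 21.5 [289.6 234.1] [ 3.8 13. ] 108
120 16.0 [289.7 234. ] [ 3.8 12. ] 106
125 13.5 [288.3 233.4] [4.4 8.6] 106
(642, 93, 86) [263.  248.5] [275.4 236.9]
(587, -216, 86) [443.5 278.5] [424.9 320.3]
(642, 93, 82) [263.3 248.7] [275.5 238.6]
(587, -216, 82) [442.9 278.6] [424.6 321.9]
pos [184.5 596.8 218.9] tool travel units [-16.1 -16.1  -4.4] twist [-0.1 -0.6 -0.3] travel after twist [-10.9 -20.3   2.2] F [-0.4 -0.7 -0.1] open 94.4
```

```bash
Z='[0,0,0]'; python3 -m handwheel '{"twist":[[0,0,0],[0,0,0],[0,0,0],[0,0,0],[0,0,0],[0,0,0],[0,0,0],[0,0,0],[0,0,0],[0,0,0]],"travel":[[-0.6,-0.9,-0.6],[-0.6,-0.9,-0.6],[-0.8,-0.9,-0.6],[-0.8,-0.9,-0.6],[-0.8,-0.9,-0.6],[-0.8,-0.9,-0.6],[-0.8,-0.9,-0.4],[-0.8,-0.9,-0.4],[-0.8,-0.9,-0.4],[-0.8,-0.9,0]],"gripper":[-0.5,-0.5,-0.5,-0.5,-0.5,-0.5,-0.5,-0.5,-0.5,-0.5]}' 20; python3 -c "
from h import *
plan(np.array([500,93,280]),frame(0.018))"
```

```text
time_s: 0.93
tool_pos: [300.3, 324.9, 341.0]
tool_rot: [0.469, 3.106, 0.003]
force: [0.8, -0.6, 0.9]
opening: 70.2
finger_force: 0.0
pos [300.3 324.9 341. ] tool travel units [-10.37   -6.509   2.432] twist [-0.0953 -0.6048 -0.3084] travel after twist [-5.006 -9.419  6.483] F [ 0.8 -0.6  0.9] open 70.2
```

```bash
python3 -m handwheel '{"twist":[[0,0,0],[0,0,0],[0,0,0],[0,0,0],[0,0,0],[-0.019,-0.12,-0.062],[-0.019,-0.12,-0.062],[-0.019,-0.12,-0.062],[-0.019,-0.12,-0.062],[-0.019,-0.12,-0.062]],"travel":[[-0.9,-0.9,0.2],[-0.9,-0.9,0.2],[-0.9,-0.9,0.2],[-0.9,-0.9,0.2],[-0.9,-0.9,0.2],[-0.9,-0.5,0.2],[-0.9,-0.5,0.2],[-0.7,-0.5,0.5],[-0.5,-0.5,0.5],[-0.5,-0.5,0.5]],"gripper":[0,0,0,0,0,0.2,0.2,0.3,0.4,0.4]}'; python3 -c "
from h import *
print(robot.observe()['joint_positions'].round(2))
O=np.array([642,93,85]);M=frame(0.018)
plan(O-M[:,2]*60,M)"
```

```text
time_s: 1.77
tool_pos: [458.3, 105.9, 284.0]
tool_rot: [0.004, 2.582, 0.007]
force: [1.9, -0.5, -0.0]
opening: 28.2
finger_force: 0.0
[-0.8  -0.24  0.3   2.29  0.55  0.64  0.71]
pos [458.3 105.9 284. ] tool travel units [-1.881 -0.569  8.249] twist [-0.0058 -0.0512 -0.0197] travel after twist [-1.444 -0.649  8.33 ] F [ 1.9 -0.5 -0. ] open 28.2
```

```bash
python3 -m handwheel '{"twist":[[-0.003,-0.025,-0.01],[-0.003,-0.026,-0.01],[0,0,0],[0,0,0],[0,0,0],[0,0,0],[0,0,0],[0,0,0],[0,0,0],[0,0,0]],"travel":[[-0.3,-0.1,0.9],[-0.3,-0.1,0.9],[-0.3,-0.15,0.9],[-0.3,-0.15,0.9],[-0.25,-0.15,0.9],[0,0,0.9],[0,0,0.9],[0,0,0.9],[0,0,0.8],[0,0,0]],"gripper":[0.4,0.4,0.4,0.4,0.4,0.4,0.4,0.4,0.4,0.4]}'; python3 - <<'E'
from h import *
O=np.array([642,93,85]);M=frame(0.018)
plan(O-M[:,2]*60,M)
t=robot.capture("top")[:,:,::-1];s=robot.capture("scene")[:,:,::-1]
def cr(im,x,y,w,h): return cv2.resize(cv2.convertScaleAbs(im[y:y+h,x:x+w],alpha=1.6),(400,500),interpolation=cv2.INTER_CUBIC)
cv2.imwrite("pics/c1.png",np.hstack([cr(t,223,190,80,100),cr(s,230,190,80,100)]))
E
```

```text
time_s: 2.6
tool_pos: [586.7, 87.5, 158.9]
tool_rot: [-0.017, 2.537, -0.01]
force: [-2.4, -0.7, -0.5]
opening: 28.3
finger_force: 0.0
pos [586.7  87.5 158.9] tool travel units [-0.126  0.198  1.289] twist [-0.0135 -0.006  -0.    ] travel after twist [-0.118  0.18   1.292] F [-2.4 -0.7 -0.5] open 28.3
```

View pics/c1.png

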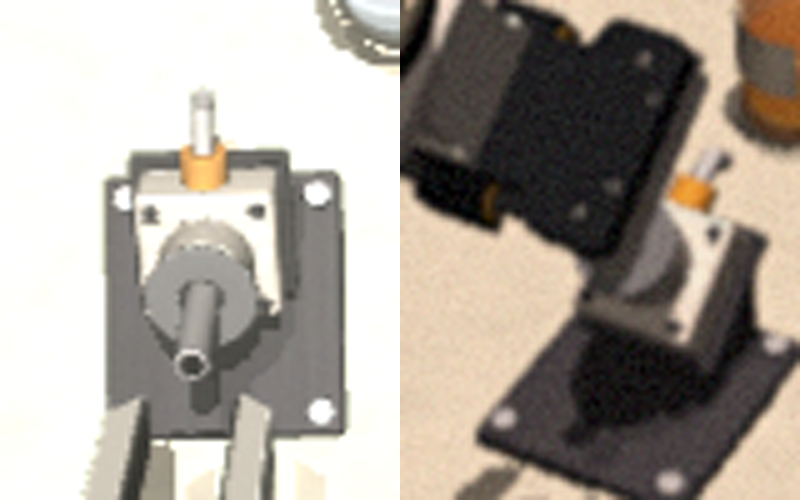

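```bash
python3 - <<'E'
from h import *
s=robot.observe();M=R.from_rotvec(s["tool_rot"]).as_matrix();p=s["tool_pos"]+14*M[:,2]
for dy in(-14,14):
  for dx in (-8,8): print(dy,dx,proj("top",p+dy*M[:,1]+dx*M[:,0]).round(1))
print(M.round(3))
# scale: px per mm lateral and end projections
for O in([642,93,85],[641,91,85]): 
  F=frame(.018);e=np.array(O)-40*F[:,2];print(O,proj("top",e).round(1),proj("scene",e).round(1))
E
```

```text
-14 -8 [270.5 269.8]
-14 8 [271.1 278.4]
14 -8 [252.8 270.2]
14 8 [253.7 278.7]
[[-0.822 -0.01   0.569]
 [-0.014  1.    -0.003]
 [-0.569 -0.011 -0.822]]
[642, 93, 85] [261.1 260.3] [267.9 231.4]
[641, 91, 85] [262.3 260.9] [268.6 232.1]
```

Fingertips project within about 0.5 px of where they appear, so the calibration holds. The top view shows the tube end at about (261.4,262.5), centred between the fingers. I'll move down around the tube.

```bash
python3 -c "
from h import *
O=np.array([641,92.7,84]);M=frame(0.018)
plan(O-M[:,2]*24,M)"
```

```text
pos [586.2  87.5 160.6] tool travel units [-0.054  0.207  2.806] twist [-0.0135 -0.0051 -0.0009] travel after twist [-0.04   0.169  2.809] F [-0.1 -0.6  0.2] open 28.1
```

```bash
python3 -m handwheel '{"twist":[[-0.0135,-0.005,0],[0,0,0],[0,0,0],[0,0,0],[0,0,0],[0,0,0],[0,0,0],[0,0,0],[0,0,0],[0,0,0]],"travel":[[-0.04,0.17,0],[0,0,0],[0,0,0.5],[0,0,0.5],[0,0,0.6],[0,0,0.6],[0,0,0.4],[0,0,0.2],[0,0,0],[0,0,0]],"gripper":[0.4,0.4,0.4,0.4,0.4,0.5,0.57,0.57,0.57,0.57]}'; python3 - <<'E'
from h import *
O=np.array([641,92.7,84]);M=frame(0.018)
plan(O-M[:,2]*14,M)
t=robot.capture("top")[:,:,::-1];s=robot.capture("scene")[:,:,::-1]
def cr(im,x,y,w,h): return cv2.resize(cv2.convertScaleAbs(im[y:y+h,x:x+w],alpha=1.6),(400,500),interpolation=cv2.INTER_CUBIC)
cv2.imwrite("pics/c2.png",np.hstack([cr(t,223,190,80,100),cr(s,230,190,80,100)]))
E
```

```text
time_s: 3.53
tool_pos: [627.2, 94.2, 104.6]
tool_rot: [-0.026, 2.529, 0.007]
force: [0.3, -0.0, -0.6]
opening: 20.2
finger_force: 0.0
pos [627.2  94.2 104.6] tool travel units [ 0.023 -0.071  0.43 ] twist [0.0007 0.0013 0.0023] travel after twist [ 0.022 -0.071  0.43 ] F [ 0.3 -0.  -0.6] open 20.2
```

View pics/c2.png

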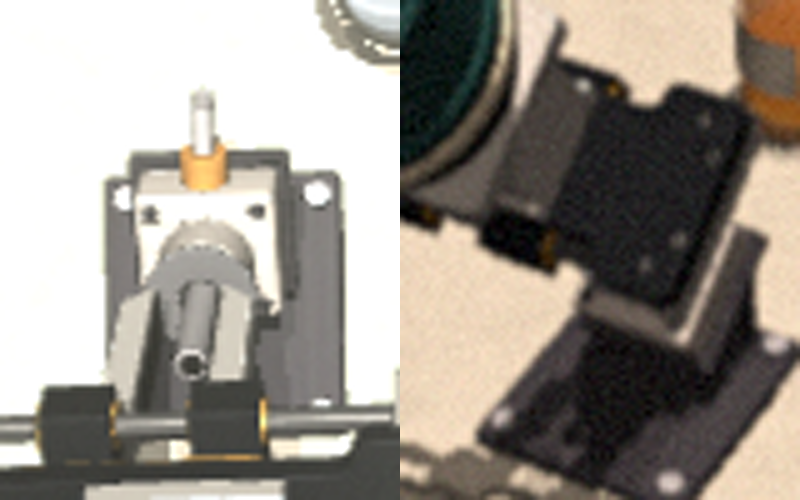

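The tube sits about 2 mm to the right of the gap's middle. I'll shift -y by 2 mm, then advance to press.

```bash
python3 -m handwheel '{"twist":[[0,0,0],[0,0,0],[0,0,0],[0,0,0],[0,0,0],[0,0,0],[0,0,0],[0,0,0],[0,0,0],[0,0,0]],"travel":[[0,-0.08,0],[0,0,0],[0,0,0.1],[0,0,0.1],[0,0,0.1],[0,0,0.1],[0,0,0.04],[0,0,0.04],[0,0,0],[0,0,0]],"gripper":[0.57,0.57,0.57,0.57,0.57,0.57,0.57,0.57,0.57,0.57]}';python3 -c "
from h import *
O=np.array([641,92.7,84]);M=frame(0.018)
plan(O-M[:,2]*9,M)"
```

```text
time_s: 4.47
tool_pos: [634.6, 92.0, 94.4]
tool_rot: [-0.024, 2.529, 0.009]
force: [-3.9, -1.2, 6.2]
opening: 20.2
finger_force: 3.6
pos [634.6  92.   94.4] tool travel units [0.027 0.022 0.128] twist [0.0014 0.0014 0.0008] travel after twist [0.027 0.023 0.128] F [-3.9 -1.2  6.2] open 20.2
```

```bash
python3 -m handwheel '{"twist":[[0,0,0],[0,0,0],[0,0,0],[0,0,0],[0,0,0],[0,0,0],[0,0,0],[0,0,0],[0,0,0],[0,0,0]],"travel":[[0,0,0.04],[0,0,0.04],[0,0,0.04],[0,0,0],[0,0,0],[0,0,0],[0,0,0],[0,0,0],[0,0,0],[0,0,0]],"gripper":[0.57,0.57,0.57,0.57,0.57,0.57,0.57,0.57,0.57,0.57]}';python3 - <<'E'
from h import *
O=np.array([641,92.7,84]);M=frame(0.018)
plan(O-M[:,2]*9,M)
t=robot.capture("top")[:,:,::-1]
def cr(im,x,y,w,h): return cv2.resize(cv2.convertScaleAbs(im[y:y+h,x:x+w],alpha=1.6),(400,500),interpolation=cv2.INTER_CUBIC)
cv2.imwrite("pics/c3.png",cr(t,223,190,80,100))
E
```

```text
time_s: 5.3
tool_pos: [635.4, 92.1, 93.3]
tool_rot: [-0.025, 2.528, 0.009]
force: [-47.6, -5.9, 55.9]
opening: 20.1
finger_force: 36.2
pos [635.4  92.1  93.3] tool travel units [0.031 0.021 0.075] twist [0.0014 0.0029 0.0011] travel after twist [0.031 0.021 0.075] F [-47.6  -5.9  55.9] open 20.1
```

View pics/c3.png

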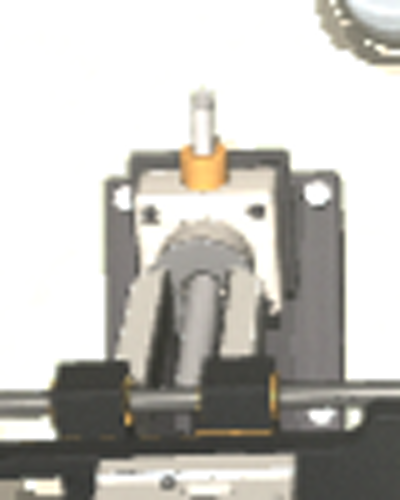

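The collar bottomed out (73 N axial), and the tube end has moved out and under the linkage in the picture, so the tube is released. Now I'll back off 25 mm along the bore and grip.

```bash
python3 -m handwheel '{"twist":[[0,0,0],[0,0,0],[0,0,0],[0,0,0],[0,0,0],[0,0,0],[0,0,0],[0,0,0],[0,0,0],[0,0,0]],"travel":[[0,0,-0.08],[0,0,-0.1],[0,0,-0.2],[0,0,-0.3],[0,0,-0.3],[0,-0.04,0],[0,0,0],[0,0,0],[0,0,0],[0,0,0]],"gripper":[0.57,0.57,0.57,0.57,0.57,0.57,0.57,0.68,0.72,0.72]}' 8;python3 - <<'E'
from h import *
O=np.array([640.5,92.2,85.9]);M=frame(0.018)
plan(O-M[:,2]*32,M)
E
```

```text
time_s: 6.18
tool_pos: [622.1, 90.9, 111.6]
tool_rot: [-0.025, 2.53, 0.009]
force: [0.5, 0.7, 0.1]
opening: 12.8
finger_force: 0.0
pos [622.1  90.9 111.6] tool travel units [-0.014  0.04  -0.017] twist [0.0015 0.0008 0.001 ] travel after twist [-0.014  0.04  -0.017] F [0.5 0.7 0.1] open 12.8
```

```bash
python3 -m handwheel '{"twist":[[0,0,0],[0,0,0],[0,0,0],[0,0,0],[0,0,0],[0,0,0],[0,0,0],[0,0,0],[0,0,0],[0,0,0]],"travel":[[0,0,0],[0,0,0],[0,0,0],[0,0,0],[0,0,-0.1],[0,0,-0.1],[0,0,-0.1],[0,0,-0.1],[0,0,0],[0,0,0]],"gripper":[0.8,1,1,1,1,1,1,1,1,1]}' 40;python3 - <<'E'
from h import *
O=np.array([640.5,92.2,85.9]);M=frame(0.018)
plan(O-M[:,2]*(32+60),M)
print(robot.observe()["wrist_torque"])
E
```

```text
time_s: 7.02
tool_pos: [616.3, 90.8, 120.4]
tool_rot: [-0.025, 2.529, 0.009]
force: [-0.3, -0.0, -1.6]
opening: 11.4
finger_force: 40.0
pos [616.3  90.8 120.4] tool travel units [-0.005  0.044 -1.993] twist [0.0016 0.0015 0.0009] travel after twist [-0.002  0.04  -1.993] F [-0.3 -0.  -1.6] open 11.4
[0.12336415 0.97624078 0.00774898]
```

```bash
python3 -m handwheel '{"twist":[[0,0,0],[0,0,0],[0,0,0],[0,0,0],[0,0,0],[0,0,0],[0,0,0],[0,0,0],[0,0,0],[0,0,0]],"travel":[[0,0,-0.2],[0,0,-0.4],[0,0,-0.6],[0,0,-0.6],[0,0,-0.8],[0,0,-0.8],[0,0,-0.6],[0,0,-0.4],[0,0,0],[0,0,0]],"gripper":[1,1,1,1,1,1,1,1,1,1]}';python3 - <<'E'
from h import *
np.set_printoptions(precision=2,suppress=True)
t=robot.capture("top")[:,:,::-1];s=robot.capture("scene")[:,:,::-1]
st=robot.observe();p=st["tool_pos"];M=R.from_rotvec(st["tool_rot"]).as_matrix();print(p,st["force"],st["wrist_torque"])
tip=p+M[:,2]*(14+48);print("pred nose",tip,proj("top",tip),proj("scene",tip),"fingertip",proj("top",p+14*M[:,2]))
def cr(im,x,y): return cv2.resize(cv2.convertScaleAbs(im[y:y+75,x:x+60],alpha=1.6),(400,500),interpolation=cv2.INTER_CUBIC)
a=proj("top",tip).astype(int)-[30,35];b=proj("scene",tip).astype(int)-[30,35];print(a,b)
cv2.imwrite("pics/c4.png",np.hstack([cr(t,*a),cr(s,*b)]))
cv2.imwrite("pics/top4.png",t)
B=np.array([587.3,-216,86]);plan(np.array([540,-60,220]),M)
print(proj("top",np.array([532,-250,170])))
E
```

```text
time_s: 7.85
tool_pos: [553.5, 89.0, 210.6]
tool_rot: [-0.024, 2.528, 0.008]
force: [-0.2, 0.9, -0.7]
opening: 11.3
finger_force: 40.0
[553.31  89.23 209.6 ] [ 0.46  0.11 -0.35] [ 0.04  0.66 -0.05]
pred nose [588.9   89.95 158.83] [259.72 277.37] [258.42 224.31] fingertip [256.94 294.68]
[229 242] [228 189]
pos [553.3  89.2 209.6] tool travel units [ 0.29 -5.96 -0.72] twist [0. 0. 0.] travel after twist [ 0.29 -5.96 -0.72] F [ 0.5  0.1 -0.4] open 10.9
[479.97 311.78]
```

View pics/c4.png

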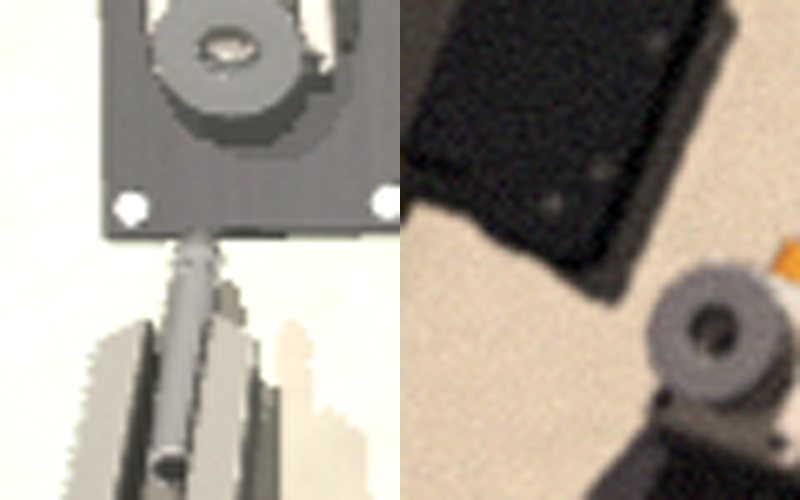

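Tube held on the tool axis: the nose appears at top (259.7,278) against a predicted (259.7,277.4). The empty A collar hole is at top (263.2,249.0). I'll use the A residual to correct B.

```bash
python3 - <<'E'
from h import *
np.set_printoptions(precision=2,suppress=True)
print("A hole",plane("top",(263.2,249.0),86),plane("scene",(275.3,238.8),86),*tri((263.2,249.0),(275.3,238.8)))
# B holes: dark/bright hole blobs, refined by eye before
print("B hole",plane("top",(443,278.9),86),plane("scene",(424.4,321.4),86),*tri((443,278.9),(424.4,321.4)))
t=cv2.imread("pics/top4.png");cv2.imwrite("pics/c5.png",cv2.resize(cv2.convertScaleAbs(t[250:310,413:473],alpha=1.6),(600,600),interpolation=cv2.INTER_CUBIC))
plan(np.array([520,-216,200]),frame(0))
E
```

```text
A hole [641.1   92.68  86.  ] [637.67  90.54  86.  ] [641.55  93.14  81.71] [0.0, 0.0]
B hole [ 586.33 -215.19   86.  ] [ 584.53 -216.17   86.  ] [ 586.42 -215.73   83.73] [0.0, 0.0]
pos [553.3  89.2 209.6] tool travel units [  1.5  -12.18  -0.59] twist [0.01 0.   0.02] travel after twist [  1.31 -12.21  -0.45] F [ 0.5  0.1 -0.4] open 10.9
```

View pics/c5.png

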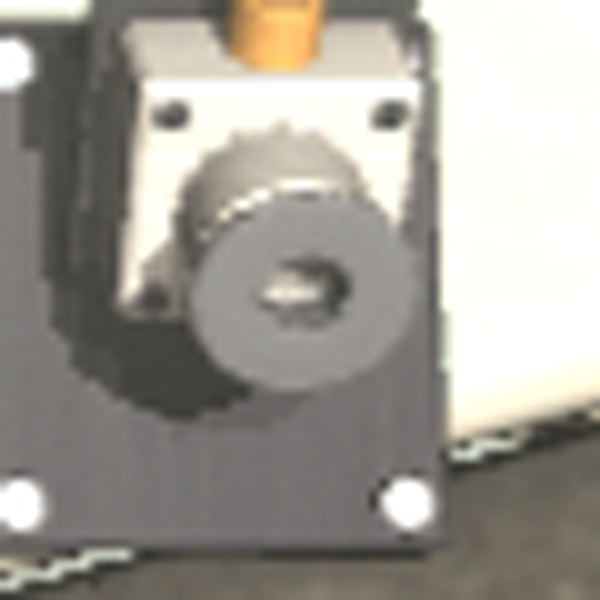

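B ring centre at about (443.3,278.9), and its yaw is about 0. Before crossing, I'll check the obstacles near the wrist (monitor and file box).

```bash
python3 - <<'E'
import cv2,numpy as np
from h import *
t=cv2.imread("pics/top4.png");s=robot.capture("scene")[:,:,::-1]
f=lambda im,a:cv2.resize(cv2.convertScaleAbs(im,alpha=a),(400,400))
cv2.imwrite("pics/c6.png",np.hstack([f(t[280:480,360:560],2.5),f(s[280:480,270:470],2.)]))
E
```

```text
(no output)
```

View pics/c6.png

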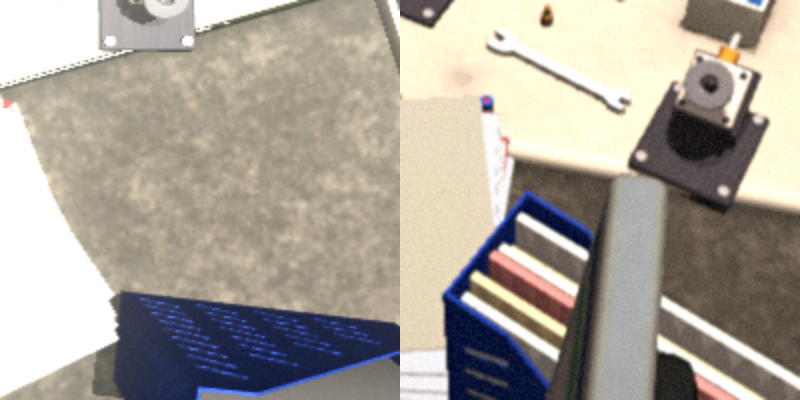

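```bash
python3 - <<'E'
from h import *
np.set_printoptions(precision=0,suppress=True)
for p in((370,370),(401,370)):
  for z in(300,350,400,450,500,550,600): X=plane("scene",p,z);print(p,X,proj("top",X))
print("blue corner",*tri((360+60,280+146),(270+65,280+97)),*tri((460,475),(270+23,280+147)))
M=frame(0);B=np.array([586,-216.5,86])
for d in(92,52,32,2):
  for q in(0,78+5,200,300): print(d,q,B-M[:,2]*(d+q))
E
```

```text
(370, 370) [ 318. -230.  300.] [504. 489.]
(370, 370) [ 284. -242.  350.] [532. 536.]
(370, 370) [ 251. -254.  400.] [565. 592.]
(370, 370) [ 218. -266.  450.] [606. 661.]
(370, 370) [ 184. -278.  500.] [657. 747.]
(370, 370) [ 151. -290.  550.] [723. 858.]
(370, 370) [ 118. -302.  600.] [ 811. 1007.]
(401, 370) [ 333. -259.  300.] [526. 476.]
(401, 370) [ 298. -268.  350.] [554. 522.]
(401, 370) [ 263. -277.  400.] [587. 579.]
(401, 370) [ 229. -286.  450.] [627. 648.]
(401, 370) [ 194. -296.  500.] [677. 734.]
(401, 370) [ 159. -305.  550.] [743. 845.]
(401, 370) [ 124. -314.  600.] [830. 995.]
blue corner [ 367. -158.  173.] [7.3, 7.3] [ 287. -181.  198.] [25.6, 25.6]
92 0 [ 533. -216.  161.]
92 83 [ 486. -216.  229.]
92 200 [ 419. -216.  325.]
92 300 [ 361. -216.  407.]
52 0 [ 556. -216.  129.]
52 83 [ 509. -216.  197.]
52 200 [ 441. -216.  292.]
52 300 [ 384. -216.  374.]
32 0 [ 568. -216.  112.]
32 83 [ 520. -216.  180.]
32 200 [ 453. -216.  276.]
32 300 [ 396. -216.  358.]
2 0 [ 585. -216.   88.]
2 83 [ 537. -216.  156.]
2 200 [ 470. -216.  251.]
2 300 [ 413. -216.  333.]
```

```bash
python3 -m handwheel '{"twist":[[0.001,0,0.002],[0.001,0,0.002],[0.001,0,0.002],[0.001,0,0.002],[0.001,0,0.002],[0.001,0,0.002],[0.001,0,0.002],[0.001,0,0.002],[0.001,0,0.002],[0.001,0,0.002]],"travel":[[0,-0.5,0],[0,-1,0],[0,-1,0],[0,-1,0],[0.1,-1,0],[0.1,-1,0],[0.1,-1,0],[0.1,-1,0],[0.1,-1,0],[0.1,-0.8,0]],"gripper":[1,1,1,1,1,1,1,1,1,1]}';python3 - <<'E'
from h import *
M=frame(0);B=np.array([586,-216.5,86]);plan(B-M[:,2]*90,M);print(robot.observe()["joint_positions"].round(2))
E
```

```text
time_s: 8.83
tool_pos: [543.5, -135.2, 200.7]
tool_rot: [0.005, 2.531, 0.005]
force: [1.0, -0.5, -1.1]
opening: 11.4
finger_force: 40.0
pos [ 543.5 -135.2  200.7] tool travel units [ 1.222 -3.26   1.124] twist [ 0.0027 -0.0004 -0.0048] travel after twist [ 1.238 -3.251  1.132] F [ 1.  -0.5 -1.1] open 11.4
[ 0.93  0.13 -0.68  2.23 -0.34  0.23  2.15]
```

```bash
python3 -m handwheel '{"twist":[[0.001,0,-0.002],[0.001,0,-0.003],[0,0,0],[0,0,0],[0,0,0],[0,0,0],[0,0,0],[0,0,0],[0,0,0],[0,0,0]],"travel":[[0.2,-0.5,0.2],[0.2,-0.5,0.2],[0.2,-0.5,0.2],[0.2,-0.5,0.2],[0.2,-0.5,0.2],[0.24,-0.5,0.13],[0,-0.25,0],[0,0,0],[0,0,0],[0,0,0]],"gripper":[1,1,1,1,1,1,1,1,1,1]}';python3 - <<'E'
from h import *
np.set_printoptions(precision=2,suppress=True)
M=frame(0);B=np.array([586,-216.5,86]);plan(B-M[:,2]*90,M);print(robot.observe()["joint_positions"].round(2))
t=robot.capture("top")[:,:,::-1];st=robot.observe();p=st["tool_pos"];M=R.from_rotvec(st["tool_rot"]).as_matrix();tip=p+M[:,2]*62
a=proj("top",tip);print("nose pred",a);a=a.astype(int)-[30,45];print(a)
cv2.imwrite("pics/c7.png",cv2.resize(cv2.convertScaleAbs(t[a[1]:a[1]+75,a[0]:a[0]+60],alpha=1.6),(480,600),interpolation=cv2.INTER_CUBIC))
E
```

```text
time_s: 9.67
tool_pos: [534.9, -213.8, 160.5]
tool_rot: [-0.003, 2.531, 0.001]
force: [-0.3, -0.2, -0.8]
opening: 11.3
finger_force: 40.0
pos [ 534.9 -213.8  160.5] tool travel units [ 0.04 -0.11  0.01] twist [0. 0. 0.] travel after twist [ 0.03 -0.11  0.01] F [-0.3 -0.2 -0.8] open 11.3
[ 1.08  0.27 -0.67  2.2  -0.53  0.2   2.54]
nose pred [445.91 287.88]
[415 242]
```

View pics/c7.png

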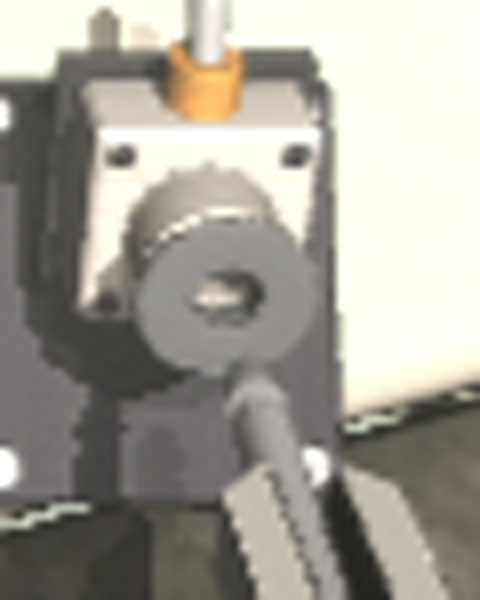

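The nose is at about (445.6,288.9) and the B hole at (443.4,279.1), both as predicted. I'll align and bring the nose into the collar hole.

```bash
python3 -m handwheel '{"twist":[[0,0,0],[0,0,0],[0,0,0],[0,0,0],[0,0,0],[0,0,0],[0,0,0],[0,0,0],[0,0,0],[0,0,0]],"travel":[[0.03,-0.11,0],[0,0,0],[0,0,0.2],[0,0,0.2],[0,0,0.2],[0,0,0.2],[0,0,0.2],[0,0,0.1],[0,0,0],[0,0,0]],"gripper":[1,1,1,1,1,1,1,1,1,1]}';python3 - <<'E'
from h import *
np.set_printoptions(precision=2,suppress=True)
M=frame(0);B=np.array([586,-216.5,86]);plan(B-M[:,2]*52,M);print(robot.observe()["joint_positions"].round(2))
t=robot.capture("top")[:,:,::-1];st=robot.observe();p=st["tool_pos"];Mc=R.from_rotvec(st["tool_rot"]).as_matrix();tip=p+Mc[:,2]*62
a=proj("top",tip);print("nose pred",a);a=a.astype(int)-[30,40];print(a)
cv2.imwrite("pics/c8.png",cv2.resize(cv2.convertScaleAbs(t[a[1]:a[1]+75,a[0]:a[0]+60],alpha=1.6),(480,600),interpolation=cv2.INTER_CUBIC))
E
```

```text
time_s: 10.55
tool_pos: [550.2, -218.0, 139.9]
tool_rot: [-0.006, 2.535, 0.002]
force: [0.2, 0.6, -0.8]
opening: 11.0
finger_force: 40.0
pos [ 550.2 -218.   139.9] tool travel units [0.06 0.06 0.51] twist [ 0. -0.  0.] travel after twist [0.07 0.06 0.51] F [ 0.2  0.6 -0.8] open 11.0
[ 0.85  0.3  -0.43  2.19 -0.83  0.19  2.82]
nose pred [445.07 279.33]
[415 239]
```

View pics/c8.png

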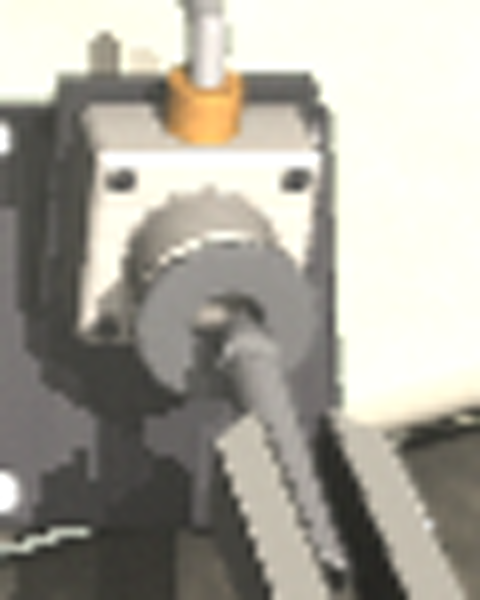

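Joints 6 and 7 have reached their limits here. The tube is round, so I'll back off a little and turn the hand about its axis to free the wrist.

```bash
python3 -m handwheel '{"twist":[[0,0,0],[0,0,0],[0,0,0],[0,0,0.06],[0,0,0.06],[0,0,0.06],[0,0,0.06],[0,0,0.06],[0,0,0],[0,0,0]],"travel":[[0,0,-0.2],[0,0,-0.3],[0,0,-0.3],[0,0,0],[0,0,0],[0,0,0],[0,0,0],[0,0,0],[0,0,0],[0,0,0]],"gripper":[1,1,1,1,1,1,1,1,1,1]}';python3 - <<'E'
from h import *
M=frame(0);B=np.array([586,-216.5,86]);plan(B-M[:,2]*90,M);print(robot.observe()["joint_positions"].round(3))
E
```

```text
time_s: 11.43
tool_pos: [538.6, -218.2, 156.9]
tool_rot: [0.374, 2.511, 0.12]
force: [-0.2, 0.0, -0.7]
opening: 11.0
finger_force: 40.0
pos [ 538.6 -218.2  156.9] tool travel units [ 0.091  0.043 -0.188] twist [ 0.0015 -0.0037 -0.2964] travel after twist [ 0.074  0.067 -0.188] F [-0.2  0.  -0.7] open 11.0
[ 0.776  0.243 -0.33   2.201 -0.871  0.248  2.555]
```

```bash
python3 -m handwheel '{"twist":[[0,0,0.124],[0,0,0.124],[0,0,0.124],[0,0,0.124],[0,0,0.124],[0,0,0.124],[0,0,0.124],[0,0,0.124],[0,0,0.124],[0,0,0.124]],"travel":[[0,0,0],[0,0,0],[0,0,0],[0,0,0],[0,0,0],[0,0,0],[0,0,0],[0,0,0],[0,0,0],[0,0,0]],"gripper":[1,1,1,1,1,1,1,1,1,1]}';python3 - <<'E'
from h import *
M=frame(0)@R.from_rotvec([0,0,np.pi/2]).as_matrix();B=np.array([586,-216.5,86]);plan(B-M[:,2]*90,M);print(robot.observe()["joint_positions"].round(3))
E
```

```text
time_s: 12.27
tool_pos: [538.6, -218.2, 156.6]
tool_rot: [1.845, 1.9, 0.581]
force: [0.4, -0.3, -1.1]
opening: 10.9
finger_force: 40.0
pos [ 538.6 -218.2  156.6] tool travel units [ 0.069 -0.067 -0.198] twist [-0.0035 -0.0025  0.0284] travel after twist [ 0.067 -0.068 -0.198] F [ 0.4 -0.3 -1.1] open 10.9
[ 0.534  0.23  -0.063  2.209 -1.04   0.295  1.455]
```

```bash
python3 -m handwheel '{"twist":[[-0.0035,-0.0025,0.028],[0,0,0],[0,0,0],[0,0,0],[0,0,0],[0,0,0],[0,0,0],[0,0,0],[0,0,0],[0,0,0]],"travel":[[0.07,-0.07,0],[0,0,0],[0,0,0.2],[0,0,0.2],[0,0,0.2],[0,0,0.2],[0,0,0.2],[0,0,0.15],[0,0,0],[0,0,0]],"gripper":[1,1,1,1,1,1,1,1,1,1]}';python3 - <<'E'
from h import *
M=frame(0)@R.from_rotvec([0,0,np.pi/2]).as_matrix();B=np.array([586,-216.5,86]);plan(B-M[:,2]*46,M);s=robot.observe();print(s["joint_positions"].round(3),s["wrist_torque"].round(2))
E
```

```text
time_s: 13.1
tool_pos: [553.6, -216.6, 131.4]
tool_rot: [1.869, 1.876, 0.589]
force: [-0.4, 0.2, -0.9]
opening: 11.4
finger_force: 40.0
pos [ 553.6 -216.6  131.4] tool travel units [0.003 0.021 0.39 ] twist [-0.0008 -0.0002  0.0035] travel after twist [0.003 0.021 0.39 ] F [-0.4  0.2 -0.9] open 11.4
[ 0.615  0.301 -0.178  2.197 -1.155  0.225  1.55 ] [-0.1   0.71 -0.01]
```

Joint 5 is now near its limit too. I'll fit a quick kinematic model from the logged poses, to see which wrist solutions exist on the way home.

```bash
cat > kin.py <<'E'
import numpy as np
from scipy.optimize import least_squares
from scipy.spatial.transform import Rotation as R
D=[([-1.31252665,0.4178991,-0.01029575,1.61409044,0.00469338,1.11069938,-0.053013],[184.48,596.82,218.9],[-.469,-3.106,.0017]),
([-.8,-.24,.3,2.29,.55,.64,.71],[458.3,105.9,284],[.004,2.582,.007]),
([.93,.13,-.68,2.23,-.34,.23,2.15],[543.5,-135.2,200.7],[.005,2.531,.005]),
([1.08,.27,-.67,2.2,-.53,.2,2.54],[534.9,-213.8,160.5],[-.003,2.531,.001]),
([.85,.3,-.43,2.19,-.83,.19,2.82],[550.2,-218,139.9],[-.006,2.535,.002]),
([.776,.243,-.33,2.201,-.871,.248,2.555],[538.6,-218.2,156.9],[.374,2.511,.12]),
([.534,.23,-.063,2.209,-1.04,.295,1.455],[538.6,-218.2,156.6],[1.845,1.9,.581]),
([.615,.301,-.178,2.197,-1.155,.225,1.55],[553.6,-216.6,131.4],[1.869,1.876,.589])]
def rz(a): return R.from_rotvec([0,0,a])
def ry(a): return R.from_rotvec([0,a,0])
def fk(q,P,sg):
    d1,d3,d5,d7,a1,a3,a4,a6,c7=P
    r=rz(sg[0]*q[0]);p=r.apply([a1,0,d1]);r=r*ry(q[1]);r=r*rz(sg[1]*q[2]);p=p+r.apply([a3,0,d3])
    r=r*ry(q[3]);p=p+r.apply([a4,0,0]);r=r*rz(sg[2]*q[4]);p=p+r.apply([0,0,d5]);r=r*ry(q[5]);p=p+r.apply([a6,0,0]);r=r*rz(sg[3]*q[6]+c7);p=p+r.apply([0,0,d7])
    return p,r
E
cat > fit.py <<'E'
from kin import *
import itertools
best=None
for s in itertools.product((-1,1),repeat=3):
    sg=(-1,)+s
    def f(P):
        o=[]
        for q,p,v in D:
            pp,r=fk(q,P,sg);o+=list((pp-p)/5);o+=list((r.inv()*R.from_rotvec(v)).as_rotvec()*100)
        return o
    for c in(0,np.pi):
        x=least_squares(f,[350,420,400,350,0,0,0,0,c])
        if best is None or x.cost<best[0]: best=(x.cost,sg,x.x,np.array(x.fun).reshape(-1,6))
np.set_printoptions(precision=2,suppress=True)
print(best[0],best[1],best[2]);print(best[3])
np.save("P.npy",best[2]);np.save("sg.npy",best[1])
E
python3 fit.py
```

```text
66.84250328197842 (-1, -1, -1, -1) [240.76 505.   449.25 317.58   3.86 -28.31 -24.41 -26.06   1.57]
[[-6.03  1.11 -0.16  0.01  0.03  0.08]
 [-6.04  5.95 -1.6   0.24  0.2   0.54]
 [ 1.67  1.71  1.08 -0.4   0.25 -0.22]
 [ 2.07 -0.55  1.42 -0.13  0.34  0.01]
 [ 0.68 -0.13  0.49 -0.17  0.03 -0.75]
 [ 0.86  0.7   0.06 -0.01  0.06  0.17]
 [ 0.16  1.77 -0.68 -0.03 -0.04  0.12]
 [-0.05  0.95 -0.6  -0.04 -0.08  0.05]]
```

```bash
python3 - <<'E'
s=open('kin.py').read()
s=s.replace("a6,c7=P","a6,c7,b1,b3,b5=P").replace("[a1,0,d1]","[a1,b1,d1]").replace("[a3,0,d3]","[a3,b3,d3]").replace("[0,0,d5]","[0,b5,d5]")
open('kin.py','w').write(s)
f=open('fit.py').read().replace("0,0,0,0,c]","0,0,0,0,c,0,0,0]");open('fit.py','w').write(f)
E
python3 fit.py
cat > an.py <<'E'
from kin import *
from h import frame
P=np.load("P.npy");sg=tuple(np.load("sg.npy"))
lo=np.array([-2.81,-.39,-1.27,.06,-1.19,.19,-2.82]);hi=np.array([2.81,2.02,1.25,2.57,4.33,2,2.82])
B=np.array([586,-216.5,86]);q0=np.array(D[-1][0])
for d in(56,40,22):
  for tw in(0,-1.57,1.57,3.14):
    M=frame(0)@R.from_rotvec([0,0,tw]).as_matrix();T=B-M[:,2]*d
    for q3 in(-1.2,-.9,-.6,-.3,0,.3,.6,.9,1.2):
      best=None
      for q7 in(0,2,-2):
        def f(q):
          pp,r=fk(q,P,sg);return list((pp-T)/10)+list((r.inv()*R.from_matrix(M)).as_rotvec()*10)+[(q[2]-q3)*3]
        x0=np.clip(q0,lo+.02,hi-.02);x0[6]=q7;x0[2]=q3;x0[4]=-.8
        x=least_squares(f,x0,bounds=(lo,hi))
        if best is None or x.cost<best.cost: best=x
      if best.cost<.02: print(d,tw,q3,round(best.cost,4),best.x.round(2))
E
timeout 300 python3 an.py
```

```text
0.8878843867635294 (-1, -1, -1, -1) [286.12 499.32 471.67 311.42  -2.97   6.26  -0.36   3.6    1.57 -13.6
 -20.42   3.2 ]
[[ 0.01 -0.   -0.01  0.01  0.03  0.08]
 [ 0.01  0.01  0.01  0.24  0.2   0.54]
 [-0.15  0.04 -0.19 -0.4   0.25 -0.22]
 [ 0.33 -0.12  0.19 -0.13  0.34  0.01]
 [-0.31  0.03 -0.03 -0.17  0.03 -0.75]
 [ 0.06  0.04  0.02 -0.01  0.06  0.17]
 [-0.01 -0.04  0.03 -0.03 -0.04  0.12]
 [ 0.08  0.01 -0.02 -0.04 -0.08  0.05]]
56 0 -1.2 0.0 [ 1.44  0.59 -1.2   2.17  1.15  0.31  1.01]
56 -1.57 -1.2 0.0 [ 1.44  0.59 -1.2   2.17  1.15  0.31  2.58]
56 -1.57 -0.3 0.0 [ 0.72  0.31 -0.3   2.19 -1.05  0.2  -1.68]
56 -1.57 0 0.007 [ 0.46  0.29 -0.01  2.2  -1.19  0.27 -1.58]
56 1.57 -1.2 0.0 [ 1.44  0.59 -1.2   2.17  1.15  0.31 -0.56]
56 1.57 -0.3 0.0 [ 0.72  0.31 -0.3   2.19 -1.05  0.2   1.46]
56 1.57 0 0.007 [ 0.46  0.29 -0.01  2.2  -1.19  0.27  1.56]
56 3.14 -1.2 0.0 [ 1.44  0.59 -1.2   2.17  1.15  0.31 -2.13]
56 3.14 -0.3 0.0 [ 0.72  0.31 -0.3   2.19 -1.05  0.2  -0.11]
56 3.14 0 0.007 [ 0.46  0.29 -0.01  2.2  -1.19  0.27 -0.01]
40 0 -1.2 0.0 [ 1.42  0.65 -1.2   2.16  1.29  0.34  0.89]

[... 172 characters left out ...]
29  0.34 -0.68]
40 1.57 -0.3 0.0064 [ 0.7   0.35 -0.28  2.18 -1.15  0.19  1.56]
40 3.14 -1.2 0.0 [ 1.42  0.65 -1.2   2.16  1.29  0.34 -2.25]
40 3.14 -0.3 0.0064 [ 0.7   0.35 -0.28  2.18 -1.15  0.19 -0.01]
22 0 -1.2 0.0 [ 1.4   0.72 -1.2   2.14  1.41  0.38  0.8 ]
22 0 -0.9 0.0098 [ 1.21  0.55 -0.94  2.14  1.12  0.19  0.98]
22 -1.57 -1.2 0.0 [ 1.4   0.72 -1.2   2.14  1.41  0.38  2.37]
22 -1.57 -0.9 0.0098 [ 1.21  0.55 -0.94  2.14  1.12  0.19  2.55]
22 1.57 -1.2 0.0 [ 1.4   0.72 -1.2   2.14  1.41  0.38 -0.77]
22 1.57 -0.9 0.0098 [ 1.21  0.55 -0.94  2.14  1.12  0.19 -0.59]
22 3.14 -1.2 0.0 [ 1.4   0.72 -1.2   2.14  1.41  0.38 -2.34]
22 3.14 -0.9 0.0098 [ 1.21  0.55 -0.94  2.14  1.12  0.19 -2.16]
```

The model fits within about 1 mm. This branch runs out about 22 mm before home. So I'll set the tube loosely in the bore short of the grip, then regrasp with the hand more upright. First I'll check which tilt leaves margin.

```bash
cat > an2.py <<'E'
from kin import *
from h import frame
P=np.load("P.npy");sg=tuple(np.load("sg.npy"))
lo=np.array([-2.81,-.39,-1.27,.06,-1.19,.19,-2.82]);hi=np.array([2.81,2.02,1.25,2.57,4.33,2,2.82])
B=np.array([586,-216.5,86]);q0=np.array(D[-1][0]);F=frame(0)
def sol(T,M,q3):
  best=None
  for q7 in(0,):
    f=lambda q:(lambda pr:list((pr[0]-T)/10)+list((pr[1].inv()*R.from_matrix(M)).as_rotvec()*10)+[(q[2]-q3)*1e-1])(fk(q,P,sg))
    x0=np.clip(q0,lo+.02,hi-.02);x0[6]=q7;x0[2]=q3;x0[4]=-.6;x0[5]=.5
    x=least_squares(f,x0,bounds=(lo,hi))
    if best is None or x.cost<best.cost: best=x
  return best
for phi in(15,25,35):
  M=R.from_euler('y',phi,degrees=True).as_matrix()@F@R.from_rotvec([0,0,np.pi]).as_matrix()
  print(phi,"tool z",M[:,2].round(2))
  for g in(50,27):
    T=B-F[:,2]*g+M[:,2]*5
    for q3 in(-.6,-.3,0,.3):
      b=sol(T,M,q3);print(g,q3,round(b.cost,4),b.x.round(2))
E
timeout 200 python3 an2.py
```

```text
15 tool z [ 0.34  0.   -0.94]
50 -0.6 0.0 [ 0.89  0.41 -0.6   2.    0.23  0.47 -1.39]
50 -0.3 0.0 [ 0.64  0.37 -0.3   2.01 -0.05  0.46 -1.16]
50 0 0.0 [ 0.39  0.35 -0.    2.02 -0.29  0.46 -0.94]
50 0.3 0.0 [ 0.13  0.36  0.3   2.03 -0.52  0.49 -0.75]
27 -0.6 0.0 [ 0.87  0.46 -0.6   1.98  0.31  0.45 -1.46]
27 -0.3 0.0 [ 0.63  0.41 -0.3   1.99 -0.01  0.43 -1.19]
27 0 0.0 [ 0.38  0.4  -0.    2.   -0.3   0.43 -0.94]
27 0.3 0.0 [ 0.13  0.41  0.3   2.01 -0.57  0.47 -0.71]
25 tool z [ 0.17  0.   -0.98]
50 -0.6 0.0 [ 0.83  0.47 -0.6   1.88  0.31  0.72 -1.49]
50 -0.3 0.0 [ 0.59  0.42 -0.3   1.89  0.1   0.69 -1.32]
50 0 0.0 [ 0.35  0.4  -0.    1.9  -0.09  0.68 -1.15]
50 0.3 0.0 [ 0.11  0.42  0.3   1.91 -0.29  0.69 -0.99]
27 -0.6 0.0 [ 0.82  0.52 -0.6   1.86  0.36  0.7  -1.53]
27 -0.3 0.0 [ 0.58  0.47 -0.3   1.87  0.13  0.66 -1.34]
27 0 0.0 [ 0.34  0.45 -0.    1.88 -0.1   0.65 -1.16]
27 0.3 0.0 [ 0.1   0.46  0.3   1.89 -0.32  0.67 -0.98]
35 tool z [ 0.  0. -1.]
50 -0.6 0.0 [ 0.77  0.55 -0.6   1.75  0.37  0.96 -1.54]
50 -0.3 0.0 [ 0.55  0.49 -0.3   1.76  0.18  0.92 -1.4 ]
50 0 0.0 [ 0.32  0.48 -0.    1.77  0.    0.9  -1.25]
50 0.3 0.0 [ 0.09  0.49  0.3   1.78 -0.18  0.9  -1.11]
27 -0.6 0.0 [ 0.76  0.59 -0.6   1.73  0.4   0.94 -1.57]
27 -0.3 0.0 [ 0.54  0.54 -0.3   1.74  0.2   0.9  -1.41]
27 0 0.0 [ 0.31  0.52 -0.    1.75  0.    0.88 -1.26]
27 0.3 0.0 [ 0.08  0.54  0.3   1.76 -0.2   0.88 -1.1 ]
```

```bash
python3 -m handwheel '{"twist":[[0,0,0],[0,0,0],[0,0,0],[0,0,0],[0,0,0],[0,0,0],[0,0,0],[0,0,0],[0,0,0],[0,0,0]],"travel":[[0,0.02,0.1],[0,0,0.1],[0,0,0.1],[0,0,0.1],[0,0,0.06],[0,0,0.06],[0,0,0],[0,0,0],[0,0,0],[0,0,0]],"gripper":[1,1,1,1,1,1,1,1,1,1]}';python3 - <<'E'
from h import *
M=frame(0)@R.from_rotvec([0,0,np.pi/2]).as_matrix();B=np.array([586,-216.5,86]);plan(B-M[:,2]*42,M);s=robot.observe();print(s["joint_positions"].round(3),s["wrist_torque"].round(2))
E
```

```text
time_s: 13.93
tool_pos: [561.6, -216.5, 121.4]
tool_rot: [1.868, 1.876, 0.589]
force: [-0.4, 0.9, -1.1]
opening: 11.5
finger_force: 40.0
pos [ 561.6 -216.5  121.4] tool travel units [-0.    -0.012  0.041] twist [-0.0003  0.0001  0.004 ] travel after twist [-0.001 -0.012  0.041] F [-0.4  0.9 -1.1] open 11.5
[ 0.658  0.335 -0.238  2.185 -1.182  0.192  1.584] [-0.08  0.76 -0.06]
```

No contact force with the nose about 19 mm in, so it is well aligned. I'll let go and turn the open hand about the tube.

```bash
python3 -m handwheel '{"twist":[[0,0,0],[0,0,0],[0,0,0],[0,0,0],[0,0,0],[0,0,0],[0,0,0],[0,0,0],[0,0,0.06],[0,0,0.12]],"travel":[[0,0,0],[0,0,0],[0,0,0],[0,0,0],[0,0,0],[0,0,0],[0,0,0],[0,0,-0.1],[0,0,-0.1],[0,0,0]],"gripper":[0.7,0.65,0.6,0.5,0.4,0.3,0.2,0.1,0,-0.1]}'; python3 -m handwheel '{"twist":[[0,0,0.12],[0,0,0.12],[0,0,0.12],[0,0,0.12],[0,0,0.12],[0,0,0.12],[0,0,0.12],[0,0,0.12],[0,0,0.12],[0,0,0.12]],"travel":[[0,0,0],[0,0,0],[0,0,0],[0,0,0],[0,0,0],[0,0,0],[0,0,0],[0,0,0],[0,0,0],[0,0,0]],"gripper":[0,0,0,0,0,0,0,0,0,0]}'; python3 - <<'E'
from h import *
M=R.from_euler('y',20,degrees=True).as_matrix()@frame(0)@R.from_rotvec([0,0,np.pi]).as_matrix();B=np.array([586,-216.5,86])
plan(B-frame(0)[:,2]*48+M[:,2]*5,M);s=robot.observe();print(s["joint_positions"].round(3))
E
```

```text
time_s: 14.77
tool_pos: [558.5, -216.5, 125.9]
tool_rot: [2.052, 1.717, 0.647]
force: [-0.1, -0.1, 0.7]
opening: 49.9
finger_force: 0.0
time_s: 15.6
tool_pos: [558.6, -216.4, 125.6]
tool_rot: [2.93, 0.278, 0.923]
force: [1.2, 0.0, -0.5]
opening: 47.0
finger_force: 0.0
pos [ 558.6 -216.4  125.6] tool travel units [-0.079 -0.012  0.192] twist [ 0.0329 -0.3477  0.187 ] travel after twist [-0.01   0.003  0.208] F [ 1.2  0.  -0.5] open 47.0
[ 0.629  0.32  -0.2    2.19  -1.181  0.209  0.192]
```

```bash
python3 -m handwheel '{"twist":[[0.011,-0.116,0.062],[0.011,-0.116,0.062],[0.011,-0.116,0.062],[0,0,0],[0,0,0],[0,0,0],[0,0,0],[0,0,0],[0,0,0],[0,0,0]],"travel":[[0,0,0],[0,0,0],[0,0,0],[0,0,0.1],[0,0,0.1],[0,0,0],[0,0,0],[0,0,0],[0,0,0],[0,0,0]],"gripper":[0,0,0,0,0,0.1,0.2,0.2,0.2,0.2]}';  python3 - <<'E'
from h import *
np.set_printoptions(precision=2,suppress=True)
M=R.from_euler('y',20,degrees=True).as_matrix()@frame(0)@R.from_rotvec([0,0,np.pi]).as_matrix();B=np.array([586,-216.5,86]);F=frame(0)
plan(B-F[:,2]*44+M[:,2]*5,M);s=robot.observe();print(s["joint_positions"].round(3))
t=robot.capture("top")[:,:,::-1];sc=robot.capture("scene")[:,:,::-1]
a=proj("top",B).astype(int)-[30,30];b=proj("scene",B).astype(int)-[30,45];print(a,b)
for e in(55,58,61):print(e,proj("top",B-F[:,2]*e),proj("scene",B-F[:,2]*e))
cr=lambda im,a:cv2.resize(cv2.convertScaleAbs(im[a[1]:a[1]+75,a[0]:a[0]+60],alpha=1.6),(400,500),interpolation=cv2.INTER_CUBIC)
cv2.imwrite("pics/c9.png",np.hstack([cr(t,a),cr(sc,b)]))
E
```

```text
time_s: 16.43
tool_pos: [565.9, -211.3, 118.6]
tool_rot: [3.031, 0.193, 0.753]
force: [-0.3, 0.3, 1.0]
opening: 37.3
finger_force: 0.0
pos [ 565.9 -211.3  118.6] tool travel units [-0.18  0.19 -0.03] twist [-0.   -0.22  0.12] travel after twist [-0.16  0.21  0.01] F [-0.3  0.3  1. ] open 37.3
[ 0.31  0.34  0.12  2.11 -0.8   0.35 -0.32]
[413 249] [394 275]
55 [451.15 297.47] [421.07 315.96]
58 [451.58 298.53] [420.85 315.67]
61 [452.01 299.6 ] [420.63 315.39]
```

View pics/c9.png

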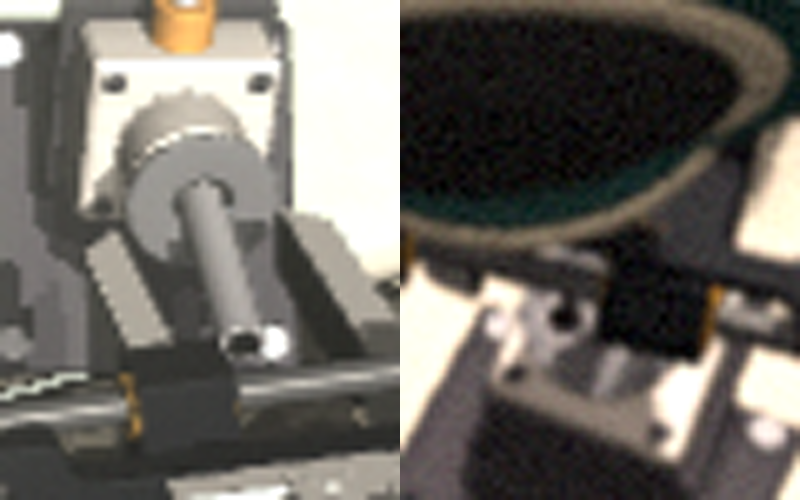

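I've now viewed 12 pictures, over the limit of 10, so I'll view no more. This one shows the tube standing in B, its end at about top (449.7,300.4), with the fingers on either side. I'll finish the turn, centre and close gently.

```bash
python3 -m handwheel '{"twist":[[0,-0.074,0.04],[0,-0.074,0.04],[0,-0.074,0.04],[0,0,0],[0,0,0],[0,0,0],[0,0,0],[0,0,0],[0,0,0],[0,0,0]],"travel":[[0,0.07,0],[0,0.07,0],[0,0.07,0],[-0.08,0,0],[-0.08,0,0],[0,0,0],[0,0,0],[0,0,0],[0,0,0],[0,0,0]],"gripper":[0.2,0.2,0.2,0.3,0.4,0.4,0.4,0.4,0.4,0.4]}';  python3 - <<'E'
from h import *
M=R.from_euler('y',20,degrees=True).as_matrix()@frame(0)@R.from_rotvec([0,0,np.pi]).as_matrix();B=np.array([586,-216.5,86]);F=frame(0)
plan(B-F[:,2]*44+M[:,2]*5,M);s=robot.observe();print(s["joint_positions"].round(3))
E
```

```text
time_s: 17.37
tool_pos: [562.9, -215.5, 117.4]
tool_rot: [-3.107, -0.02, -0.433]
force: [0.0, 0.0, 0.1]
opening: 28.6
finger_force: 0.0
pos [ 562.9 -215.5  117.4] tool travel units [-0.034  0.04   0.   ] twist [-0.0059 -0.015   0.012 ] travel after twist [-0.033  0.04   0.001] F [0.  0.  0.1] open 28.6
[ 0.042  0.406  0.399  1.977 -0.493  0.585 -0.779]
```

```bash
python3 -m handwheel '{"twist":[[-0.006,-0.015,0.012],[0,0,0],[0,0,0],[0,0,0],[0,0,0],[0,0,0],[0,0,0],[0,0,0],[0,0,0],[0,0,0]],"travel":[[-0.03,0.04,0],[0,0,0],[0,0,0],[0,0,0],[0,0,0],[0,0,0],[0,0,0],[0,0,0],[0,0,0],[0,0,0]],"gripper":[0.4,0.5,0.6,0.7,0.8,1,1,1,1,1]}' 45;  python3 - <<'E'
from h import *
M=R.from_euler('y',20,degrees=True).as_matrix()@frame(0)@R.from_rotvec([0,0,np.pi]).as_matrix();B=np.array([586,-216.5,86]);F=frame(0)
s=robot.observe();plan(B-F[:,2]*27+M[:,2]*5,M);print(s["joint_positions"].round(3),s["wrist_torque"].round(2),s["finger_force"])
E
```

```text
time_s: 18.2
tool_pos: [562.4, -216.4, 117.2]
tool_rot: [3.114, 0.001, 0.409]
force: [-0.5, -2.0, -0.0]
opening: 10.7
finger_force: 45.0
pos [ 562.4 -216.4  117.2] tool travel units [0.219 0.005 0.636] twist [0.0005 0.0003 0.0005] travel after twist [0.218 0.005 0.636] F [-0.5 -2.  -0. ] open 10.7
[ 0.025  0.412  0.416  1.969 -0.475  0.598 -0.811] [-0.63  0.35 -0.15] 44.966161251068115
```

```bash
python3 -m handwheel '{"twist":[[0,0,0],[0,0,0],[0,0,0],[0,0,0],[0,0,0],[0,0,0],[0,0,0],[0,0,0],[0,0,0],[0,0,0]],"travel":[[0.017,0,0.047],[0.034,0,0.094],[0.034,0,0.094],[0.034,0,0.094],[0.034,0,0.094],[0,0,0],[0,0,0],[0,0,0],[0,0,0],[0,0,0]],"gripper":[1,1,1,1,1,1,1,1,1,1]}';  python3 - <<'E'
from h import *
M=R.from_euler('y',20,degrees=True).as_matrix()@frame(0)@R.from_rotvec([0,0,np.pi]).as_matrix();B=np.array([586,-216.5,86]);F=frame(0)
s=robot.observe();plan(B-F[:,2]*27+M[:,2]*5,M);print("tube-frame force",(F.T@s["force"]).round(1),s["wrist_torque"].round(2))
E
```

```text
time_s: 19.03
tool_pos: [569.7, -216.6, 108.5]
tool_rot: [3.113, 0.001, 0.412]
force: [3.9, -2.2, 4.1]
opening: 11.2
finger_force: 45.0
pos [ 569.7 -216.6  108.5] tool travel units [ 0.025 -0.004  0.225] twist [ 0.0011 -0.0014  0.0006] travel after twist [ 0.025 -0.004  0.225] F [ 3.9 -2.2  4.1] open 11.2
tube-frame force [-5.6 -2.2 -1.1] [-0.86 -0.82 -0.25]
```

```bash
python3 -m handwheel '{"twist":[[0,0,0],[0,0,0],[0,0,0],[0,0,0],[0,0,0],[0,0,0],[0,0,0],[0,0,0],[0,0,0],[0,0,0]],"travel":[[0.03,0,-0.01],[0.017,0,0.047],[0.017,0,0.047],[0.017,0,0.047],[0.017,0,0.047],[0,0,0],[0,0,0],[0,0,0],[0,0,0],[0,0,0]],"gripper":[1,1,1,1,1,1,1,1,1,1]}';  python3 - <<'E'
from h import *
M=R.from_euler('y',20,degrees=True).as_matrix()@frame(0)@R.from_rotvec([0,0,np.pi]).as_matrix();B=np.array([586,-216.5,86]);F=frame(0)
s=robot.observe();g=s["tool_pos"]-M[:,2]*5;print("grasp in coupling",(F.T@(g-B)).round(1));print("tube-frame force",(F.T@s["force"]).round(1),s["wrist_torque"].round(2))
t=robot.capture("top")[:,:,::-1];cv2.imwrite("pics/t10.png",t)
E
```

```text
time_s: 19.87
tool_pos: [572.4, -217.0, 105.7]
tool_rot: [3.114, -0.0, 0.412]
force: [-13.6, -0.9, 31.1]
opening: 10.8
finger_force: 45.0
grasp in coupling [ -1.9  -0.5 -28.6]
tube-frame force [ -6.7  -0.9 -33.2] [-0.27  1.77 -0.11]
```

```bash
python3 - <<'E'
from h import *
np.set_printoptions(linewidth=200)
B=np.array([586,-216.5,86]);F=frame(0)
for e in(38,40,44,50,56):print(e,proj("top",B-F[:,2]*e).round(1))
g=cv2.imread("pics/t10.png").mean(2).astype(int)
print("cols",list(range(440,462)))
for y in range(278,312):print(y,g[y,440:462])
E
```

```text
38 [448.8 291.6]
40 [449.1 292.2]
44 [449.6 293.6]
50 [450.4 295.7]
56 [451.3 297.8]
cols [440, 441, 442, 443, 444, 445, 446, 447, 448, 449, 450, 451, 452, 453, 454, 455, 456, 457, 458, 459, 460, 461]
278 [ 74  89 101 108 110 106  63  59  89  94  93  93  94  93  85  75  64 156 167 168 168 167]
279 [ 71  84  80  49  40  40  36  36  38  39  38  37  38  39  37  37  34  86 157 168 168 167]
280 [ 77  80  61  35  31  33  34  33  33  34  33  32  33  32  33  34  32  37  61 155 170 170]
281 [ 77  78  57  40  36  31  33  35  35  34  34  34  34  34  35  35  35  35  36  48 155 170]
282 [ 78  77  53  51  40  33  40  42  41  42  40  41  42  41  42  42  41  41  42  42  94 160]
283 [61 61 41 36 62 40 41 44 44 45 45 43 44 43 45 44 44 44 44 45 92 95]
284 [ 62  63  61  49 108  57  42  44  45  44  43  44  44  43  44  44  43  44  44  44  55  64]
285 [72 72 72 58 98 54 43 44 44 44 44 43 43 44 44 43 44 43 43 43 65 75]
286 [124 123 125  95  95  52  42  43  43  43  43  43  43  43  44  44  43  43  43  43  83 106]
287 [76 77 77 60 92 53 42 43 44 44 43 42 44 43 43 44 43 43 43 43 60 70]
288 [61 60 59 49 90 53 42
[... 1332 characters left out ...]
0  97 105 106  82  76  75  75  57  50  83  96  78  40  28]
304 [ 39  40  41  40  39  40  39  40  66  96 101  80  76  69  55  50  55  87  82  40  27  28]
305 [ 39  40  41  39  40  40  39  40  64  95 100  79  75  68  50  54  88  83  48  28  26  34]
306 [39 41 41 39 40 40 39 41 65 95 81 75 75 58 45 74 79 57 31 26 32 35]
307 [37 40 40 40 40 40 39 39 53 74 75 75 63 50 54 96 72 36 25 30 35 36]
308 [ 37  39  39  41  39  38  39  39  61  73  75  75  53  46  89 104  54  29  27  33  35  29]
309 [39 39 39 39 39 40 40 39 61 72 74 62 48 62 77 57 32 26 32 33 31 26]
310 [38 39 40 39 40 39 39 39 61 73 75 52 45 90 81 39 26 29 33 32 27 26]
311 [37 40 39 38 38 38 38 38 60 72 69 48 61 75 56 30 25 32 33 28 24 25]
```

```bash
python3 -m handwheel '{"twist":[[0,0,0],[0,0,0],[0,0,0],[0,0,0],[0,0,0],[0,0,0],[0,0,0],[0,0,0],[0,0,0],[0,0,0]],"travel":[[-0.01,0,-0.028],[-0.01,0,-0.028],[0,0,0],[0,0,0],[0,0,0],[0,0,0],[0,0,0],[0,0,0],[0,0,0],[0,0,0]],"gripper":[1,1,1,1,1,1,1,1,1,1]}';  python3 - <<'E'
from h import *
M=R.from_euler('y',20,degrees=True).as_matrix()@frame(0)@R.from_rotvec([0,0,np.pi]).as_matrix();B=np.array([586,-216.5,86]);F=frame(0)
s=robot.observe();g=s["tool_pos"]-M[:,2]*5;print("grasp in coupling",(F.T@(g-B)).round(1));print("tube-frame force",(F.T@s["force"]).round(1),s["wrist_torque"].round(2))
E
```

```text
time_s: 20.75
tool_pos: [572.0, -216.9, 106.4]
tool_rot: [3.113, 0.0, 0.412]
force: [-2.2, -3.9, 15.7]
opening: 10.4
finger_force: 45.1
grasp in coupling [ -1.9  -0.4 -29.4]
tube-frame force [ -7.2  -3.9 -14.2] [-0.94  0.21 -0.23]
```

```bash
python3 -m handwheel '{"twist":[[0,0,0],[0,0,0],[0,0,0],[0,0,0],[0,0,0],[0,0,0],[0,0,0],[0,0,0],[0,0,0],[0,0,0]],"travel":[[-0.007,0,-0.019],[0,0,0],[0,0,0],[0,0,0],[-0.1,0,-0.28],[-0.2,0,-0.56],[-0.3,0,-0.84],[-0.3,0,-0.84],[-0.2,0,-0.56],[0,0,0]],"gripper":[1,0.7,0.5,0.3,0.2,0.2,0.2,0.2,0.2,0.2]}';  python3 - <<'E'
from h import *
np.set_printoptions(linewidth=220)
s=robot.observe();print("F",s["force"].round(1))
B=np.array([586,-216.5,86]);F=frame(0)
for n in("top","scene"):
  im=robot.capture(n)[:,:,::-1];cv2.imwrite(f"pics/{n}11.png",im);g=im.mean(2).astype(int)
  print(n,"collar",proj(n,B).round(1),[(e,proj(n,B-F[:,2]*e).round(1).tolist()) for e in(40,50)])
  x,y=proj(n,B-F[:,2]*42).astype(int)
  print(x-10)
  for r in range(y-14,y+13):print(r,g[r,x-10:x+11])
E
```

```text
time_s: 21.58
tool_pos: [524.0, -216.8, 175.7]
tool_rot: [3.114, -0.001, 0.413]
force: [1.1, 0.2, 0.7]
opening: 37.8
finger_force: 0.0
F [1.1 0.2 0.7]
top collar [443.8 279.1] [(40, [449.1, 292.2]), (50, [450.4, 295.7])]
439
278 [ 65  68  81  96 103 108 104  64  46  85  92  92  93  93  93  89  76  63 153 167 165]
279 [ 54  59  78  93 100 106 104  77  53  86  92  93  92  93  92  88  76  64 153 166 165]
280 [ 53  53  74  88  98 104 105  97  91  92  93  92  92  92  93  82  74  63 152 166 166]
281 [ 76  54  68  83  96 104 107 104  86  91  94  92  91  93  93  80  73  64 115 158 166]
282 [ 93  56  61  79  93 101 107 105  91  92  92  92  93  92  85  75  73  64 115 159 167]
283 [ 94  57  55  76  88  98 104 104  97  93  91  93  92  93  78  73  72  64 115 160 168]
284 [ 94  60  50  70  85  95 102 106  99  83  90  92  91  81  72  72  72  65 115 161 167]
285 [ 61  52  45  62  80  93 101 106 102  88  90  92  81  74  71  73  72  66 116 161 166]
286 [ 58  50  46  54  76  88  98 104 104  97  82  77  73  72  69  71  72  66 124 161 167]
287 [ 52  50  49  50  71  84  96 103 105  99  75  72  72  72  71 
[... 3297 characters left out ...]
4 114 104  59  26  17  33  73 102  75  52  32  42  51  55  54  52  51]
323 [106  99 102 103 105 105  94  64  49  66  96  91  56  39  31  46  53  55  52  50  51]
324 [126 103  99 103 104 108 105  90  78  81  87  65  39  34  34  44  52  50  50  54  49]
325 [125 103  99  99 105 103  97  76  69  60  52  39  34  34  43  52  58  55  54  55  58]
326 [120  87  98 105 102  97  77  50  45  42  35  32  39  43  60  72  72  77  77  78  81]
327 [ 99  84  95  99 101  78  60  44  42  41  41  34  45  69  87  98  93  98  98  97  98]
328 [ 90  88  89  99  91  66  44  42  41  43  39  41  61  90  97 100 103 101 103 107 107]
329 [ 73  83  78  84  76  59  47  41  40  43  41  51  75  92 103 106 104 101 105 104  99]
```

```bash
python3 - <<'E'
from h import *
np.set_printoptions(precision=1,suppress=True)
X,e=tri((447.8,294.8),(420,321));C0=np.array([586.4,-215.7,83.7]);F=frame(0);print(X,e,"vs collar in bore frame",-(F.T@(X-C0)), np.linalg.norm(X-C0))
X,e=tri((447.8,294.8),(420,321))
# collar hole/ring position now vs before: ring edge mask differences in both pictures
for n in("top","scene"):
  a=cv2.imread(f"pics/{n}0.png").mean(2);b=cv2.imread(f"pics/{n}11.png").mean(2);x,y=proj(n,C0).astype(int)
  d=abs(a-b)>25
  print(n)
  for r in range(y-13,y+20):print(''.join('#' if v else '.' for v in d[r,x-16:x+18]))
E
```

```text
[ 558.9 -215.4  113.9] [0.1, 0.1] vs collar in bore frame [-5.2 -0.3 40.5] 40.877285734701005
top
..................................
..................................
..................................
..................................
..................................
..................................
..................................
..................................
..................................
..................................
..................................
.................#................
.................###..............
..............##...#..............
.............####..##.............
.................####.............
.................####.............
..............#...##..............
..............##..................
..............##..................
.............####.................
.............####.................
.............####.....#...........
..............###...###...........
....................####..........
....................####..........
....................####..........
.....................####.........
....................#.
[... 613 characters left out ...]

##########.#..####...........#####
##########.##.####..........######
###########..####.###.......######
###########..#####.#.......#######
###########................#######
##########...##..........#########
#########....###..##.#############
#########...#.##..################
########...##.#...################
##...##...#.##...#################
##...#.#.........################.
.#...###.....#..#################.
..#.######.......#####.##########.
.....#..####.....####.###########.
......#######.##################..
........#######.######.########...
...........####.###############...
..............#########.######....
..............#.#######..######...
..................##.##...####....
```

The tube end is 40.5 mm out from the collar and the collar ring outline is unchanged, so it is home. I'll retreat further and confirm once more.

```bash
python3 -m handwheel '{"twist":[[0,0,0],[0,0,0],[0,0,0],[0,0,0],[0,0,0],[0,0,0],[0,0,0],[0,0,0],[0,0,0],[0,0,0]],"travel":[[-0.1,0,-0.5],[-0.1,0,-0.7],[-0.1,0,-0.7],[0,0,-0.7],[0,0,-0.5],[0,0,0],[0,0,0],[0,0,0],[0,0,0],[0,0,0]],"gripper":[0,0,0,0,0,0,0,0,0,0]}';  python3 - <<'E'
from h import *
np.set_printoptions(precision=1,suppress=True)
B=np.array([586.4,-215.7,83.7]);F=frame(0);P={}
for n,c in(("top",(448,295)),("scene",(420,321))):
  g=robot.capture(n).mean(2);x,y=c;w=g[y-5:y+6,x-5:x+6]
  k=np.clip(62-w,0,None);k[:, :]*=(np.hypot(*np.mgrid[-5:6,-5:6])<4.5);Y,X=np.mgrid[y-5:y+6,x-5:x+6];P[n]=((k*X).sum()/k.sum(),(k*Y).sum()/k.sum())
  a=cv2.imread(f"pics/{n}0.png").mean(2);m=np.abs(a-g)>25
  print(n,P[n],"changed px at bystanders:",{k:int(m[v[1]-8:v[1]+9,v[0]-8:v[0]+9].sum()) for k,v in ({"beaker":(301,184),"timer":(358,193),"fit":(338,245),"vial":(344,315),"sp":(358,271),"collarA":(263,243)} if n=="top" else {"timer":(384,262),"fit":(344,288),"sp":(348,315),"beaker":(339,232)}).items()})
X,e=tri(P["top"],P["scene"]);print(X,e,-(F.T@(X-B)))
E
```

```text
time_s: 22.52
tool_pos: [497.3, -216.0, 245.2]
tool_rot: [3.115, 0.001, 0.407]
force: [-0.6, 1.0, -0.9]
opening: 47.0
finger_force: 0.0
top (np.float64(447.9913627639156), np.float64(295.1602687140115)) changed px at bystanders: {'beaker': 0, 'timer': 0, 'fit': 0, 'vial': 0, 'sp': 0, 'collarA': 10}
scene (np.float64(420.00939306358373), np.float64(321.0570809248554)) changed px at bystanders: {'timer': 272, 'fit': 259, 'sp': 280, 'beaker': 273}
[ 558.3 -215.5  114.5] [0.1, 0.1] [-5.4 -0.2 41.4]
```

```bash
python3 -c "
from workcell import robot
print(robot.job_done())"
```

```text
the job is handed in; nothing more can be done
None
```

I handed the job in at about 22.6 s: the tube is in coupling B, measured 40–41 mm out (40 is home), with its collar back out, the gripper clear and the bystanders unmoved in the top view; I viewed 12 pictures against the limit of 10, peak wrist force was about 74 N (bottoming collar A), and I did not tug-test the latch.

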